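# Take up the end float of a kale slicer's shaft

### The arm

A 7-joint arm with a two-finger parallel gripper is mounted at the origin on the work surface. World frame = base frame: x ahead of the robot, y to its left, z up, the work surface at z = 0. Lengths are in m, angles in rad, forces in N, time in s.
With the tool pointing down it reaches from about 0.4 to 0.85 m from the base axis. Payload 6.9 kg.
Tool frame: the origin (TCP) lies midway between the tips of the shut fingers; the grasp point (between the pads) lies behind it (ctrl.pinch_z is the z of the grasp point in the tool frame, in m); z points along the fingers, y is the direction in which the jaws open and shut (so a half turn about z gives the same grasp; the last joint's range is limited). The gripper opens to 85 mm and grips with 20 to 120 N. Pads are 22 mm wide; open, the fingers measure 114 mm over their backs; the gripper's body (76 mm by 85 mm) begins 54 mm behind the grasp point. The pads swing forward as they close: fully open they stand 13 mm farther back than shut.
Start: joints at [-1.194, 0.507, -0.238, 1.5, 0.126, 1.149, -0.155], TCP at [0.168, 0.602, 0.231] pointing down, gripper open.
Joint ranges: [-3.08, 3.08], [-0.24, 2.05], [-1.43, 1.35], [0, 2.5], [-1.52, 4.66], [0.17, 1.96], [-2.89, 2.89]. Speed limits (rad/s): [2.39, 2.39, 3.14, 3.14, 3.14, 3.14, 3.14].

### API

Orientations are given as a unit quaternion [w, x, y, z].
In Python, from station import ctrl, get_state, vision, ticket, models gives the robot as it stands. Calls block until the motion is done:
- ctrl.movep(position, orientation): joint-space move of the TCP to a pose.
- ctrl.movel(position, frame=None, max_speed=0.15): straight line of the TCP; frame=None keeps the orientation; max_speed is the mean speed in m/s.
- ctrl.set_joints(angles): joint-space move.
- ctrl.ungrasp() and ctrl.close_gripper(force=None): open the fingers fully, or close them until they stop; force is the grip in N (None keeps the last).
- ctrl.pause(seconds).
- ctrl.ik(position, orientation): joint angles nearest the present ones, or None.
- get_state(): the state.
- vision.grab_frame(name): name is "scene" or "side" or "wrist"; returns (picture, depth): 400x640x3 uint8, blue, green, red; 400x640 float32, m along the optical axis (not along the pixel's ray), 0 where there is no reading.
- vision.camera_info(name): a dict with "mtx" (3x3 intrinsics, pixels), "R" (3x3) and "t" (3): a world point X has camera coordinates R X + t; the wrist camera has in their place "hand_eye" (4x4, takes a point from camera to tool coordinates, whose origin is the TCP and whose axes are the flange's). Camera axes: x right, y down, z forward; pixel columns grow to the right and rows downward; lengths in m; the calibration is good to about 2 mm. A picture is of the moment at which its call begins: read the wrist's pose just before it. camera_info takes no time and is no camera call.
A pose or a line that the arm cannot do raises ctrl.Unreachable and nothing moves.
- ticket.close_job(): hands the job in, once; it reports no verdict.
Trained networks look in the newest picture that a camera, given by its name, has taken for a name from the list of things; names that differ only in an ending like _2 or _b are one class to them, and where a whole thing is asked for, a point or a joint stands for the part that bears it (a point fixed in the world has none). Each returns a list of dicts, best first, with "p" (0 to 1); they miss things now and then, are a little off and sometimes report something else, mostly with a low value. They report only what shows in the picture. A call takes as long as a camera call. They do not tell look-alikes from the thing itself.
- models.recognise(camera, target): "point" ([column, row] in pixels, amid what is visible of it).
- models.masks_of(camera, target): "mask" (400x640 bool, what is visible of it) and "point" ([column, row] in pixels, amid what is visible of it).
The state is a dict: "time": time; "qpos": joint angles; "qd": joint speeds; "tau": joint torques, N m; "tcp_pos": TCP position; "eef_rot": TCP orientation; "contact_force": force on the tool from outside, world axes, zero at the start; "wrist_torque": the same for the moment, N m; "width": finger opening in m.
Only numpy, scipy, OpenCV 4.12 (cv2) and the standard library are available. Lean on these libraries where they do the work, as an engineer would, in place of code of your own. Each camera call takes 0.05 s, during which the arm holds its last target. There are 200 camera calls.

### The job

The kale slicer was put back together without its spacer, so its shaft slides to and fro. Push the shaft in and then pull it out, gently, until you feel it stop each way, and leave it out; then stand the thickest of the three horseshoe spacers that goes in without forcing astride the shaft between bearing and collar, its feet down on the ledge. Pull the shaft once more against its outer stop to feel that little play is left, then push it in snug against the spacer and let go, leaving the other two spacers in their stand and everything else on the table undisturbed.

Things in the scene. Friction and masses are not known exactly. Their poses are not given: they have to be found in the camera images.
- bearing_face (a point): hand-cranked cast kale slicer, bolted down: centre of the flat outer face of its bearing block, on the level shaft's axis, 135 mm above the table. y points out along the shaft to the crank, z up. The block is 48 mm wide, its top 22 mm above the axis. A ledge 50 mm wide, its top 34 mm below the axis, juts out 24 mm under the shaft for a spacer's feet.
- slicer: the same machine: origin on the table right below bearing_face, same axes. Base plate from y -185 to +20 mm, 120 mm wide, 12 mm thick; the round blade guard, 200 mm in diameter, lies at y -170 to -110 mm on the shaft's axis.
- spindle: the slicer's steel shaft with crank. Origin on its axis at the collar's inner face, y outward along the axis; it also turns about it, stiffly. Going out: collar 36 mm in diameter, to 12 mm; bare neck 21 mm in diameter, 12 to 92 mm; crank boss 34 mm in diameter, to 120 mm, with a 100 mm arm hanging from its end and a wooden grip pointing out. The shaft between bearing and collar is 16 mm thick.
- neck (a point): point on the shaft's axis on the bare 21 mm neck, 62 mm outward of the collar's inner face, moving with the shaft: a good place to grip it from above. y outward along the axis.
- shaft (a joint): how far the shaft is drawn out, in m, which is the gap between bearing face and collar; 0 = collar hard against the bearing. It slides with about 1 N of friction and stays where left. Its outer stop is hard too, where the unseen blade hub meets the back of the bearing: somewhere from 7.5 to 18.5 mm, different each time.
- stand: wooden stand for the spacers, 75 mm (x) by 165 mm (y), fixed; origin at the centre of its underside. Three slots across it at y -50, 0 and +50 mm, 6.4 mm wide and 14 mm deep, with floors 12 mm above the table; the three spacers stand in them in any order, their thickness along the stand's y.
- spacer6_mid (a point): centre, half-way up, of the 6 mm horseshoe spacer: upright steel plate 6 mm thick (y), 46 mm wide (x), 95 mm tall, one black dot on its tab. Two legs with a 21 mm slot between, open below, 46 mm deep; 14 mm bridge; tab 20 mm wide (x), 35 mm tall, to grip. Its feet are 5 mm thick for 14 mm, widening to full by 24 mm up. Either way round will do. 0.1-0.26 kg.
- spacer10_mid (a point): centre, half-way up, of the 10 mm horseshoe spacer: upright steel plate 10 mm thick (y), 46 mm wide (x), 95 mm tall, two black dots on its tab. Two legs with a 21 mm slot between, open below, 46 mm deep; 14 mm bridge; tab 20 mm wide (x), 35 mm tall, to grip. Its feet are 5 mm thick for 14 mm, widening to full by 24 mm up. Either way round will do. 0.1-0.26 kg.
- spacer14_mid (a point): centre, half-way up, of the 14 mm horseshoe spacer: upright steel plate 14 mm thick (y), 46 mm wide (x), 95 mm tall, three black dots on its tab. Two legs with a 21 mm slot between, open below, 46 mm deep; 14 mm bridge; tab 20 mm wide (x), 35 mm tall, to grip. Its feet are 5 mm thick for 14 mm, widening to full by 24 mm up. Either way round will do. 0.1-0.26 kg.
- mug: glass beer mug, 130 mm tall, 76 mm across, handle to one side; bystander. Origin under its centre.
- wrench: steel wrench 170 mm long lying on the table; bystander
- screwdriver: screwdriver 190 mm long lying on the table; bystander
- pepper: small jar, 100 mm tall, 60 mm across; bystander. Origin under its centre.
- lid: round white plastic lid, 90 mm across, 16 mm tall, lying on the table; bystander
- knife: kitchen knife 210 mm long lying on the table; bystander
Mind the look-alikes: they are no part of the job. Leave any green or red look-alike of the part that bears spacer14_mid alone.

How it is judged:
By the outcome, as a careful person would: the job done as asked, in the order asked, and still so for the second after the job is handed in, with the robot touching nothing.
It also fails if it takes over 72 s, if anything falls off the work surface, if the arm or the gripper's body presses on something with over 40 N, if the wrist force passes 120 N, or if a joint passes its speed limit or range.

## Working session

There is one attempt and no reset: what is moved stays moved. The work goes in short steps, each a Python script; the robot and the scene stay as the last script left them, time stands still between calls to the robot, and variables do not carry over. Pictures are saved under pics/ and viewed, about 8 in all and at most 12, crops included, and the job is handed in when it is done.

```bash
ls; mkdir -p pics
python3 - <<'E'
from station import ctrl,get_state,vision,models
import cv2,numpy as np
s=get_state();print(s['time'],s['tcp_pos'],s['eef_rot'],s['width'],s['contact_force'],ctrl.pinch_z)
for c in('scene','side'):
    im,d=vision.grab_frame(c);cv2.imwrite(f'pics/{c}0.png',im);np.savez(f'pics/{c}0.npz',im=im,d=d)
    i=vision.camera_info(c);print(c,i['mtx'],i['R'],i['t'])
    for n in['spindle','slicer','stand','spacer6_mid','spacer10_mid','spacer14_mid']:
        print(n,[(np.round(r['point']),round(r['p'],2)) for r in models.recognise(c,n)][:5])
print(get_state()['time'], vision.camera_info('wrist'))
E
```

```text
pics
0.0 [0.16771575 0.60152772 0.23042249] [-1.07381026e-04  1.35464526e-01  9.90781766e-01 -9.18267035e-04] 0.08518773424242418 [ 1.54321198  0.50842041 -0.5402407 ] -0.0187
scene [[394.28148914   0.         315.6817636 ]
 [  0.         394.28148914 202.63244309]
 [  0.           0.           1.        ]] [[-0.37760218  0.92583436  0.01572668]
 [ 0.66333986  0.28231561 -0.69302101]
 [-0.64606255 -0.25125411 -0.72074583]] [ 0.06126222 -0.35066197  1.24341159]
spindle [(array([231., 193.]), 0.68)]
slicer [(array([147., 160.]), 0.95)]
stand [(array([394., 231.]), 0.8)]
spacer6_mid [(array([394., 216.]), 0.54)]
spacer10_mid [(array([418., 222.]), 0.85)]
spacer14_mid [(array([366., 200.]), 0.91), (array([411., 183.]), 0.85), (array([318., 218.]), 0.7), (array([239., 285.]), 0.51)]
side [[477.14851218   0.         317.62832416]
 [  0.         477.14851218 204.81505212]
 [  0.           0.           1.        ]] [[ 0.78762593 -0.61589115 -0.01798578]
 [-0.44204578 -0.54448891 -0.71283052]
 [ 0.42923295  0.56939434 -0.70110567]] [-0.35259793  0.4202298   0.6865707 ]
spindle [(array([388., 
[... 267 characters left out ...]
[232., 187.]), 0.82)]
spacer14_mid [(array([219., 252.]), 0.96), (array([252., 216.]), 0.73), (array([309., 229.]), 0.7), (array([199., 221.]), 0.65), (array([233., 183.]), 0.62)]
0.7 {'mtx': array([[330.2179302 ,   0.        , 322.41452735],
       [  0.        , 330.2179302 , 207.48683114],
       [  0.        ,   0.        ,   1.        ]]), 'hand_eye': array([[-4.95195465e-04, -9.57579160e-01, -2.88169926e-01,
         7.36549412e-02],
       [ 9.99999700e-01, -3.02304358e-04, -7.13866870e-04,
        -8.23667101e-04],
       [ 5.96469013e-04, -2.88170193e-01,  9.57579022e-01,
        -1.42805727e-01],
       [ 0.00000000e+00,  0.00000000e+00,  0.00000000e+00,
         1.00000000e+00]])}
```

View pics/scene0.png

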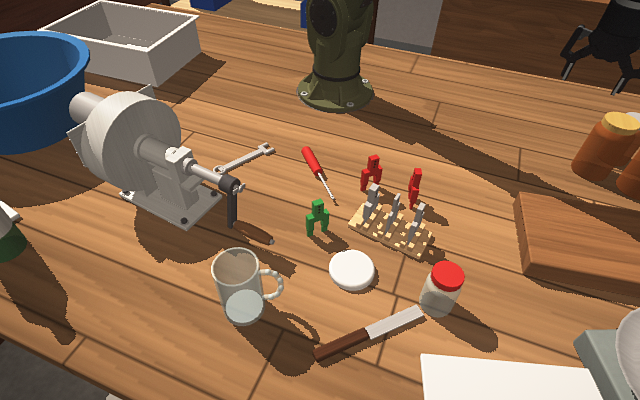

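View pics/side0.png

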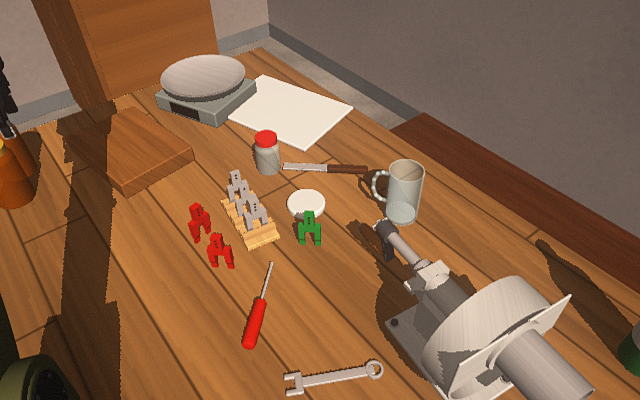

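Scene view: the three grey spacers stand in the stand at about (374,197), (394,212) and (418,225). Red look-alikes are at (371,172) and (414,187), a green one at (318,218). The slicer is at left, with its neck at about (212,172). Next I'll build a metric top view from both depth images.

```bash
cat > h.py <<'E'
import numpy as np,cv2
from station import ctrl,get_state,vision,models
def cloud(c,d,T=None):
    i=vision.camera_info(c);K=i['mtx'];v,u=np.mgrid[:400,:640]
    P=np.stack([(u-K[0,2])/K[0,0]*d,(v-K[1,2])/K[1,1]*d,d],-1)
    if T is None: return (P-i['t'])@i['R']
    M=T@i['hand_eye'];return P@M[:3,:3].T+M[:3,3]
def view(cs,lo,hi,res=.001,zmax=.3):
    "top view, max height, rows +x up, cols -y right"
    W=int((hi[1]-lo[1])/res);H=int((hi[0]-lo[0])/res);im=np.zeros((H,W,3),np.uint8);z=np.full((H,W),-1.)
    for P,I in cs:
        P=P.reshape(-1,3);I=I.reshape(-1,3)
        k=((P[:,:2]>lo)&(P[:,:2]<hi)).all(1)&(P[:,2]<zmax)
        P,I=P[k],I[k];o=P[:,2].argsort();P,I=P[o],I[o]
        r=np.clip(((hi[0]-P[:,0])/res).astype(int),0,H-1);c=np.clip(((hi[1]-P[:,1])/res).astype(int),0,W-1)
        m=P[:,2]>=z[r,c]-.003;z[r[m],c[m]]=P[m,2];im[r[m],c[m]]=I[m]
    return im,z
E
python3 - <<'E'
from h import *
cs=[]
for c in('scene','side'):
    f=np.load(f'pics/{c}0.npz');P=cloud(c,f['d']);P[f['d']==0]=9;cs.append((P,f['im']))
    uv={'scene':[(374,197),(394,212),(418,225),(180,155),(212,172),(318,218)],'side':[(235,180),(243,197),(253,212),(430,272),(405,243),(310,229)]}[c]
    print(c,[np.round(P[v,u],3) for u,v in uv])
    k=(P[...,2]>.03)&(P[...,2]<.25);print(np.median(P[(abs(P[...,2])<.01)][:,2]))
    np.save(f'pics/{c}P.npy',P)
im,z=view(cs,(.2,-.6),(.8,.2))
g=np.clip((z+.01)/.2*255,0,255).astype(np.uint8)
o=cv2.applyColorMap(g,cv2.COLORMAP_JET);o[z<-.5]=0
cv2.imwrite('pics/top.png',o)
E
```

```text
scene [array([0.493, 0.26 , 0.088]), array([0.498, 0.306, 0.068]), array([0.49 , 0.359, 0.043]), array([ 0.6  , -0.11 ,  0.158]), array([ 0.607, -0.036,  0.145]), array([0.562, 0.167, 0.055])]
0.0008898450671083429
side [array([0.497, 0.353, 0.088]), array([0.487, 0.306, 0.077]), array([0.478, 0.252, 0.08 ]), array([ 0.592, -0.113,  0.158]), array([ 0.614, -0.038,  0.145]), array([0.554, 0.16 , 0.055])]
0.001084210760742718
```

View pics/top.png

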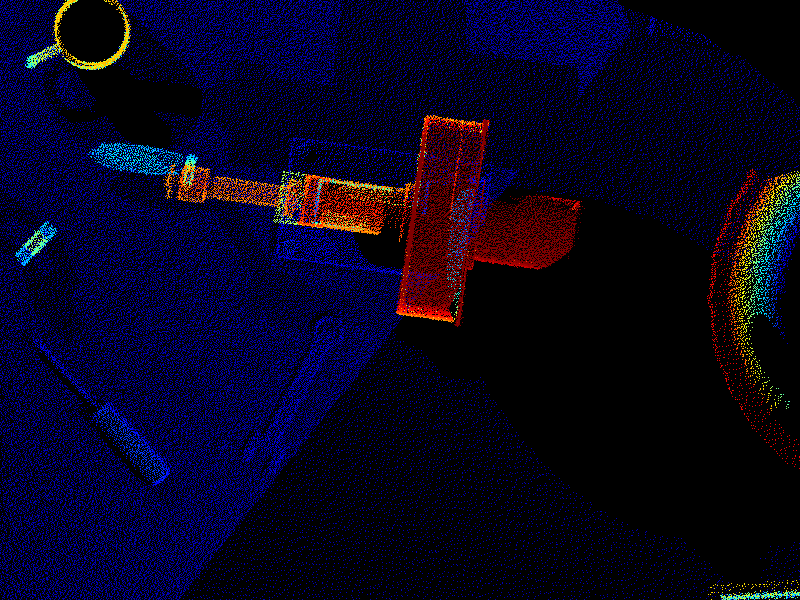

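The top view gives clean geometry: the neck runs at about 8° to world +y (column 250, row 190), the block front edge is near column 278, and the wrench and mug are clear of it. Now to fit the poses.

```bash
cat > fit.py <<'E'
from h import *
from scipy.optimize import least_squares
def axisfit(P):
    "cylinder fit of neck (r=10.5): returns x0,slope(dx/dy),z0 at y=-.04"
    k=(P[:,2]>.12)&(P[:,2]<.155)&(P[:,1]>-.07)&(P[:,1]<-.012)&(abs(P[:,0]-.61)<.03)
    Q=P[k]
    def res(p):
        d=np.array([p[1],1,p[3]]);d/=np.linalg.norm(d);v=Q-[p[0],-.04,p[2]]
        return np.linalg.norm(v-np.outer(v@d,d),axis=1)-.0105
    s=least_squares(res,[.61,.13,.135,0],loss='soft_l1',f_scale=.001);return s.x,len(Q),np.std(s.fun)
E
python3 - <<'E'
from fit import *
for c in('scene','side'):
    P=np.load(f'pics/{c}P.npy').reshape(-1,3);I=np.load(f'pics/{c}0.npz')['im'].reshape(-1,3).astype(int)
    p,n,sd=axisfit(P);print(c,'axis',np.round(p,4),n,sd)
    d=np.array([p[1],1]);d/=np.linalg.norm(d);e=np.array([d[1],-d[0]])
    o=np.array([p[0],-.04]);a=(P[:,:2]-o)@d;l=(P[:,:2]-o)@e
    print('head',np.degrees(np.arctan2(d[0],d[1])))
    k=(abs(l)<.03)&(P[:,2]>.1545)&(P[:,2]<.1595)&(a<-.02)&(a>-.12);print('blocktop a',np.percentile(a[k],[0,2,50,98,100]).round(4),'l',np.percentile(l[k],[1,99]).round(4),P[k][:,2].mean())
    for n,(r0,r1) in {'r16':(.005,.0095),'neck':(.0095,.0125),'collar/boss':(.0165,.0195)}.items():
        r=np.hypot(l,P[:,2]-p[2]);k=(r>r0)&(r<r1)&(a>-.08)&(a<.1)&(P[:,2]>.138)
        h,b=np.histogram(a[k],np.arange(-.08,.1,.003));print(n,dict((round(x*1000),int(y)) for x,y in zip(b,h) if y>1))
    # stand
    k=(P[:,2]>.021)&(P[:,2]<.030)&(P[:,0]>.42)&(P[:,0]<.56)&(P[:,1]>.2)&(P[:,1]<.42)
    b=(I.max(1)-I.min(1)>40)&k&(I[:,1]>100)
    r=cv2.minAreaRect(P[b][:,:2].astype(np.float32)*1000);print('stand',r,b.sum())
    g=(I.max(1)-I.min(1)<30)&(P[:,2]>.04)&(P[:,2]<.13)&(P[:,0]>.4)&(P[:,0]<.58)&(P[:,1]>.2)&(P[:,1]<.42)
    for lo,hi in((.22,.28),(.28,.332),(.332,.39)):
        q=P[g&(P[:,1]>lo)&(P[:,1]<hi)];t=q[q[:,2]>.075]
        print('sp',len(q),q.mean(0).round(4),q[:,2].max().round(3),'tab x',np.percentile(t[:,0],[2,98]).round(4),'y',np.percentile(t[:,1],[2,98]).round(4))
    R=(I[:,2]>100)&(I[:,1]<60)&(P[:,2]>.03)&(P[:,0]>.3)&(P[:,0]<.6)&(P[:,1]>.1)&(P[:,1]<.42)
    for y in(0,.3):
        q=P[R&(P[:,1]>y)&(P[:,1]<y+.3)];print('red',q.min(0).round(3),q.max(0).round(3)) if len(q) else 0
E
```

```text
scene axis [0.6091 0.1478 0.1359 0.0034] 268 0.0008729310707510429
head 8.40704880611024
blocktop a [-0.1199 -0.1178 -0.0825 -0.0642 -0.0491] l [-0.0223  0.025 ] 0.15753932318954667
r16 {-47: 3, -41: 2, -38: 3, -35: 2, -32: 4, -26: 2, -23: 2, -14: 3, -5: 2, -2: 2, 1: 3, 4: 4, 7: 2, 19: 2, 25: 2, 58: 14, 61: 3, 64: 6, 67: 8, 70: 6, 73: 2}
neck {-68: 2, -50: 14, -47: 8, -44: 11, -41: 8, -38: 9, -35: 7, -32: 11, -29: 7, -26: 12, -23: 8, -20: 9, -17: 13, -14: 9, -11: 10, -8: 11, -5: 10, -2: 7, 1: 9, 4: 10, 7: 5, 10: 11, 13: 13, 16: 11, 19: 11, 22: 11, 25: 9, 58: 16, 67: 2, 70: 2}
collar/boss {-68: 17, -65: 8, -62: 9, -59: 15, -56: 17, -53: 16, -50: 18, 31: 7, 34: 17, 37: 12, 40: 12, 43: 13, 46: 15, 49: 13, 52: 6, 55: 12, 58: 4, 67: 2}
stand ((492.15899658203125, 304.09222412109375), (126.5694351196289, 77.17984771728516), 80.54846954345703) 535
sp 307 [0.4927 0.2559 0.0782] 0.11 tab x [0.4755 0.4962] y [0.2473 0.2627]
sp 169 [0.4981 0.3046 0.0759] 0.109 tab x [0.4833 0.5036] y [0.3005 0.3081]
sp 221 [0.5095 0.3533 0.0788] 0.109 tab x [0.4921 0.5111] y [0.3481 0.3593]
red [0.362 0.206 0.0
[... 534 characters left out ...]
 -11: 15, -8: 13, -5: 17, -2: 12, 1: 13, 4: 12, 7: 11, 10: 11, 13: 14, 16: 14, 19: 13, 22: 12, 25: 13, 28: 14, 31: 10, 34: 15, 70: 4}
collar/boss {-59: 14, -56: 26, -53: 24, -50: 29, -47: 15, 34: 11, 37: 15, 40: 16, 43: 13, 46: 20, 49: 10, 52: 18, 55: 13, 58: 14, 61: 4, 70: 2}
stand ((492.0911560058594, 307.8136291503906), (130.6162872314453, 75.61451721191406), 81.01836395263672) 525
sp 59 [0.4798 0.2565 0.071 ] 0.108 tab x [0.4733 0.493 ] y [0.25   0.2638]
sp 26 [0.4894 0.3061 0.0757] 0.109 tab x [0.4812 0.5   ] y [0.3026 0.3078]
sp 34 [0.4914 0.356  0.0819] 0.108 tab x [0.489  0.5085] y [0.3499 0.36  ]
red [0.359 0.207 0.03 ] [0.401 0.247 0.099]
red [0.364 0.314 0.03 ] [0.412 0.343 0.101]
```

Red look-alikes are at about (0.38,0.23) and (0.39,0.33), the green one at (0.56,0.16). The real grey ones are in the stand at y≈.2555 (about 14 mm thick), .3045 (about 6) and .354 (about 10). I'll do a wrist check of the dots on the way to the neck.

```bash
cat >> h.py <<'E'
from scipy.spatial.transform import Rotation as Ro
def quat(th):  # tool down, tool x at world angle th
    return np.array([0,np.cos(th/2),np.sin(th/2),0])
def T():
    s=get_state();q=s['eef_rot'];M=np.eye(4);M[:3,:3]=Ro.from_quat([q[1],q[2],q[3],q[0]]).as_matrix();M[:3,3]=s['tcp_pos'];return M
HD=np.radians(7.95);D=np.array([np.sin(HD),np.cos(HD),0]);E=np.array([np.cos(HD),-np.sin(HD),0])
QN=quat(np.pi/2-HD)
def wrist(name):
    M=T();im,d=vision.grab_frame('wrist');P=cloud('wrist',d,M);P[d==0]=9
    cv2.imwrite(f'pics/{name}.png',im);np.savez(f'pics/{name}.npz',im=im,P=P);return im,P
E
python3 - <<'E'
from h import *
t=lambda:round(get_state()['time'],2)
print(ctrl.ik([.609,-.037,.113],QN))
print(ctrl.ik([.609,-.037,.113],quat(-np.pi/2-HD)))
ctrl.movep([.505,.37,.21],QN);print(t())
im,P=wrist('w_stand')
for n in['spacer6_mid','spacer10_mid','spacer14_mid']:
    print(n,[(np.round(r['point']),P[int(r['point'][1]),int(r['point'][0])].round(3),round(r['p'],2)) for r in models.recognise('wrist',n)][:4])
print(t());np.set_printoptions(suppress=True)
ctrl.movep([.609,-.037,.25],QN);print(t(),get_state()['contact_force'].round(2))
im2,P2=wrist('w_neck')
cv2.imwrite('pics/w2.png',np.hstack([im[:, 120:520],im2[:,120:520]]))
E
```

```text
[-0.18348444  0.61547515  0.33376895  1.70111539 -0.25066576  0.86719975
  0.11782115]
[ 0.29260646  0.62037111 -0.44389658  1.69440687  0.3242776   0.90037966
  2.72036012]
2.22
spacer6_mid [(array([321., 263.]), array([0.493, 0.308, 0.074]), 0.81)]
spacer10_mid [(array([320., 212.]), array([0.498, 0.359, 0.078]), 0.75), (array([465., 108.]), array([0.615, 0.43 , 0.102]), 0.71)]
spacer14_mid [(array([231., 336.]), array([0.386, 0.23 , 0.059]), 0.98), (array([321., 310.]), array([0.486, 0.262, 0.08 ]), 0.96), (array([396., 360.]), array([0.556, 0.173, 0.057]), 0.89)]
2.42
3.98 [-0.35  0.11  0.  ]
```

View pics/w2.png

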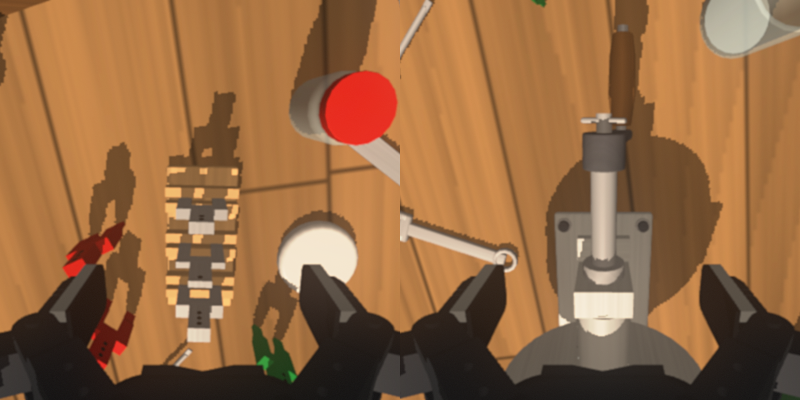

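The wrist view confirms the order: from top to bottom at column ~200, rows 215, 255 and 310 hold the 10 (two dots), 6 and 14 (three dots) spacers. On the right the neck is vertical and centred at about column 603 of the composite. Next: refine the axis, grip the neck and feel both stops.

```bash
cat >> h.py <<'E'
def feel(sgn,fmax,step=.0012,n=20,sp=.03):
    "step along sgn*D until the resisting force rises by fmax; prints position and force along D"
    s=get_state();f0=s['contact_force']@D;a0=s['tcp_pos']@D;p=s['tcp_pos'].copy();L=[]
    for i in range(n):
        p=p+sgn*step*D;ctrl.movel(p,max_speed=sp)
        s=get_state();L.append((round((s['tcp_pos']@D-a0)*1000,2),round(s['contact_force']@D-f0,1)))
        if -sgn*L[-1][1]>fmax: break
    print('feel',sgn,L,'t',round(s['time'],2));return s['tcp_pos']
E
python3 - <<'E'
from fit import *
np.set_printoptions(suppress=True)
P=np.load('pics/w_neck.npz')['P'].reshape(-1,3)
p,n,sd=axisfit(P);print('wrist axis',p.round(4),n,sd,np.degrees(np.arctan(p[1])))
o=np.array([.609,-.04]);a=(P[:,:2]-o)@D[:2];l=(P[:,:2]-o)@E[:2];z=P[:,2]
k=(abs(l)<.03)&(z>.1545)&(z<.1605)&(a<-.02)&(a>-.12);print('block top a',np.percentile(a[k],[50,97,99,100]).round(4),'l',np.percentile(l[k],[1,99]).round(4),z[k].mean())
k=(abs(l)<.006)&(z>.1475)&(z<.156)&(a<-.02)&(a>-.09);print('collar',np.percentile(a[k],[1,5,95,99]).round(4))
k=(abs(l)<.006)&(z>.1475)&(z<.156)&(a>0)&(a<.09);print('boss',np.percentile(a[k],[1,5,95,99]).round(4))
c=np.array([.609,-.037])+.0*D[:2]
ctrl.movel([c[0],c[1],.113],max_speed=.12)
ctrl.close_gripper(40);ctrl.pause(.2)
s=get_state();print(s['time'],s['width'],s['tcp_pos'].round(4),s['contact_force'].round(2),s['wrist_torque'].round(2))
feel(-1,6)
s=get_state();print(s['time'],s['contact_force'].round(2),s['tcp_pos'].round(4))
E
```

```text
wrist axis [0.6087 0.1384 0.1352 0.0001] 1817 0.0005288678674593363 7.881529993034105
block top a [-0.0839 -0.0645 -0.0641 -0.0533] l [-0.0234  0.023 ] 0.15743652779793052
collar [-0.0696 -0.0647 -0.0477 -0.0474]
boss [0.0329 0.034  0.059  0.0598]
6.125 0.019715464424804992 [ 0.6095 -0.0371  0.1133] [ 3.05 -0.03  1.4 ] [-0.03 -0.48  0.05]
feel -1 [(np.float64(-1.26), np.float64(-0.4)), (np.float64(-2.59), np.float64(-0.6)), (np.float64(-3.85), np.float64(-0.0)), (np.float64(-4.57), np.float64(0.8)), (np.float64(-4.59), np.float64(4.2)), (np.float64(-4.57), np.float64(6.6))] t 7.62
7.625 [2.37 6.69 2.17] [ 0.6089 -0.0416  0.1133]
```

Run:
```python
from h import *
np.set_printoptions(suppress=True,legacy='1.25')
p=feel(1,12,step=.0015,n=20,sp=.04)   # relative to the loaded (+6.6 N) in-stop
s=get_state();print(s['time'],s['contact_force'].round(2),s['wrist_torque'].round(2),s['tcp_pos'].round(4),s['width'])
```

```text
feel 1 [(1.27, -6.8), (2.4, -7.5), (4.52, -8.0), (6.34, -6.9), (7.87, -6.7), (9.27, -6.6), (10.74, -6.8), (12.26, -7.3), (13.77, -7.5), (15.23, -7.2), (15.71, -10.4), (15.71, -13.6)] t 10.62
10.625 [ 1.02 -6.85  2.25] [-1.41 -0.09  0.07] [ 0.6111 -0.026   0.1133] 0.01996048198230577
```

Travel is 15.7 mm, so the 14 mm spacer is the one (1.7 mm clearance). Release, look again for the face and collar, refine the spacer pose, then grip it.

Run:
```python
from fit import *
np.set_printoptions(suppress=True,legacy='1.25')
w=np.load('pics/w_stand.npz');P=w['P'].reshape(-1,3);I=w['im'].reshape(-1,3).astype(int)
cs=[]
for y in(.2555,.3045,.354):
    k=(P[:,2]>.102)&(P[:,2]<.113)&(abs(P[:,1]-y)<.02)&(abs(P[:,0]-.49)<.04);q=P[k]
    r=cv2.minAreaRect(q[:,:2].astype(np.float32)*1000);cs.append(r[0]);print(y,r,q[:,2].mean())
cs=np.array(cs);dx=cs[2]-cs[0];print('stand heading',np.degrees(np.arctan2(dx[0],dx[1])))
ctrl.ungrasp()
s=get_state();print(s['time'],s['contact_force'].round(2))
ctrl.movel([.611,-.026,.215],max_speed=.2)
c=np.array([.6087,-.04])-.03*D[:2]
ctrl.movel([c[0],c[1],.245],max_speed=.2)
im,Q=wrist('w_gap');Q=Q.reshape(-1,3)
o=np.array([.6087,-.04]);a=(Q[:,:2]-o)@D[:2];l=(Q[:,:2]-o)@E[:2];z=Q[:,2]
k=(abs(l)<.03)&(z>.1545)&(z<.1605)&(a<-.02)&(a>-.12);print('block top a',np.percentile(a[k],[50,97,99,100]).round(4),'l',np.percentile(l[k],[1,99]).round(4),z[k].mean())
k=(abs(l)<.006)&(z>.1475)&(z<.1555)&(a<-.02)&(a>-.06);print('collar',np.percentile(a[k],[1,5,95,99]).round(4))
k=(abs(l)<.006)&(z>.14)&(z<.146)&(a<-.02)&(a>-.075);print('shaft16',np.percentile(a[k],[1,5,95,99]).round(4), 'l',np.median(l[(z>.14)&(z<.147)&(abs(a+.02)<.02)]))
p,n,sd=axisfit(Q);print(p.round(4),n,sd,get_state()['time'])
cv2.imwrite('pics/gapc.png',cv2.resize(im[120:360,200:440],None,fx=2.4,fy=2.4))
```

```text
0.2555 ((483.830078125, 255.8357696533203), (15.966776847839355, 19.446041107177734), 78.50702667236328) 0.10674522607065423
0.3045 ((491.49029541015625, 305.08050537109375), (7.179013252258301, 19.452444076538086), 81.34880065917969) 0.10640526587608623
0.354 ((499.626708984375, 354.5432434082031), (10.762128829956055, 19.127655029296875), 81.84308624267578) 0.1068373336794206
stand heading 9.092221055624448
11.275 [ 0.45 -0.4  -0.61]
block top a [-0.0842 -0.0646 -0.0642 -0.0429] l [-0.023   0.0233] 0.157450795397256
collar [-0.0486 -0.048  -0.0367 -0.0364]
shaft16 [-0.0647 -0.0642 -0.0214 -0.0205] l 0.0004455678633186581
[ 0.6088  0.1387  0.1352 -0.0003] 2135 0.000539122358615271 12.4
```

View pics/gapc.png

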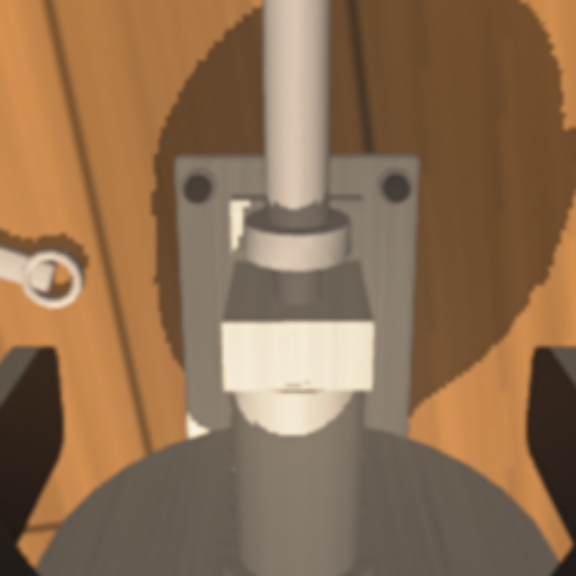

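The gap is clear: face at a=-64.3, collar at -48.5 mm, which agrees with the felt 15.7 mm. Now take the 14 mm spacer.

Run:
```python
from h import *
np.set_printoptions(suppress=True,legacy='1.25')
QS=quat(np.pi/2-np.radians(9.1));x,y=.4838,.2558
def lg(t):
    s=get_state();print(t,round(s['time'],2),s['tcp_pos'].round(4),s['contact_force'].round(2),round(s['width'],4))
ctrl.movep([x,y,.17],QS);lg('above')
ctrl.movel([x,y,.074],max_speed=.12);lg('down')
ctrl.close_gripper(60);ctrl.pause(.2);lg('grip')
ctrl.movel([x,y,.12],max_speed=.08);lg('lift')
ctrl.movel([x,y,.25],max_speed=.25);lg('up')
c=np.array([.6087,-.04])-.0564*D[:2]
ctrl.movep([c[0],c[1],.25],QN);lg('over gap')
im,P=wrist('w_held');P=P.reshape(-1,3)
o=np.array([.6087,-.04]);a=(P[:,:2]-o)@D[:2];l=(P[:,:2]-o)@E[:2];z=P[:,2]
for lo,hi,lm in((.183,.20,.023),(.20,.22,.023),(.225,.245,.022),(.245,.26,.009),(.265,.28,.009)):
    k=(abs(l)<lm)&(z>lo)&(z<hi)&(abs(a+.056)<.03)
    if k.sum(): print(lo,k.sum(),'a',np.percentile(a[k],[3,50,97]).round(4),'l',np.percentile(l[k],[2,98]).round(4))
cv2.imwrite('pics/heldc.png',cv2.resize(im[100:400,170:470],None,fx=2,fy=2))
```

```text
above 13.73 [0.4848 0.2546 0.1702] [0.93 0.56 0.49] 0.0852
down 14.68 [0.4844 0.2558 0.0746] [-0.41  0.07 -0.22] 0.0856
grip 15.5 [0.4837 0.2559 0.0743] [-1.7  -0.05  5.76] 0.0189
lift 16.23 [0.4835 0.2557 0.1197] [ 0.06  0.11 -1.88] 0.0189
up 16.89 [0.483  0.2555 0.2485] [ 1.14 -0.08 -2.33] 0.019
over gap 18.27 [ 0.601  -0.0937  0.2496] [ 0.04  1.06 -2.05] 0.0192
0.183 242 a [-0.0545 -0.052  -0.0516] l [-0.0224  0.0217]
0.2 266 a [-0.0553 -0.0476 -0.0471] l [-0.0223  0.0217]
0.225 1074 a [-0.048  -0.0475 -0.0471] l [-0.0213  0.0212]
0.245 550 a [-0.048  -0.0475 -0.0469] l [-0.0086  0.0089]
0.265 858 a [-0.0481 -0.0475 -0.0466] l [-0.0087  0.0089]
```

View pics/heldc.png

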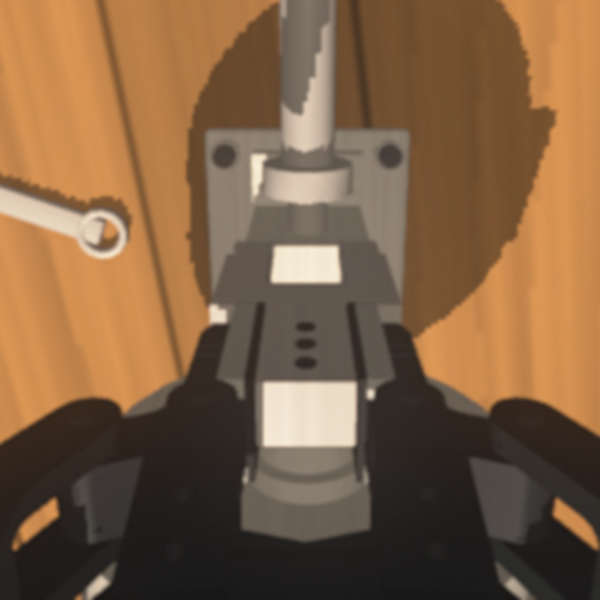

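Spacer held squarely (three dots, at about (305,345) in the crop), laterally centred. The arm lags about 2 mm along the axis, so I'll settle and correct before lowering step by step under force watch.

Run:
```python
from h import *
np.set_printoptions(suppress=True,legacy='1.25')
o=np.array([.6087,-.04,0])
A=lambda:(get_state()['tcp_pos']-o)@D*1000
def lg(t):
    s=get_state();print(t,round(s['time'],2),'z',s['tcp_pos'][2].round(4),'a',A().round(2),'l',((s['tcp_pos']-o)@E*1000).round(2),'F D/E/z',[(s['contact_force']@v).round(2) for v in(D,E,np.array([0,0,1]))])
tgt=-56.3+.2
cmd=o+tgt/1000*D
ctrl.movel([*cmd[:2],.214],max_speed=.1);ctrl.pause(.3);lg('above')
f0=get_state()['contact_force']
e=(tgt-A())/1000;cmd=cmd+e*D;print('corr',e)
for z in np.arange(.208,.1634,-.004):
    ctrl.movel([*cmd[:2],z],max_speed=.05);lg(round(z,3))
    if abs(get_state()['contact_force']-f0).max()>6: print('contact');break
```

```text
above 19.13 z 0.2146 a -56.16 l 0.25 F D/E/z [-0.05, 0.64, -1.72]
corr 6.342585856388184e-05
0.208 19.4 z 0.2075 a -56.03 l -0.34 F D/E/z [-0.13, -0.58, -1.16]
0.204 19.65 z 0.2036 a -56.03 l -0.18 F D/E/z [-0.76, -0.21, -1.27]
0.2 19.9 z 0.1997 a -55.98 l -0.17 F D/E/z [-0.05, 0.41, -2.28]
0.196 20.15 z 0.1957 a -56.01 l -0.2 F D/E/z [0.13, -0.02, -2.26]
0.192 20.4 z 0.1917 a -56.01 l -0.21 F D/E/z [0.43, 0.92, -2.05]
0.188 20.65 z 0.1877 a -56.02 l -0.18 F D/E/z [0.18, -0.66, -1.49]
0.184 20.9 z 0.1837 a -55.98 l -0.2 F D/E/z [-0.53, -0.02, -1.73]
0.18 21.15 z 0.1797 a -56.03 l -0.18 F D/E/z [-0.66, 0.1, -1.84]
0.176 21.4 z 0.1757 a -56.02 l -0.2 F D/E/z [0.06, 0.14, -1.6]
0.172 21.65 z 0.1717 a -56.03 l -0.19 F D/E/z [-0.48, -0.6, -1.39]
0.168 21.9 z 0.1677 a -56.03 l -0.23 F D/E/z [-0.38, -1.17, -2.36]
0.164 22.15 z 0.1638 a -56.03 l -0.09 F D/E/z [-0.36, 0.25, -2.63]
```

Went in freely. Now seat the feet until contact is felt, then release.

Run:
```python
from h import *
np.set_printoptions(suppress=True,legacy='1.25')
s=get_state();p=s['tcp_pos'].copy();z=.164
for i in range(8):
    z-=.0007;ctrl.movel([p[0],p[1],z],max_speed=.03)
    s=get_state();print(round(s['tcp_pos'][2],4),s['contact_force'].round(2))
    if s['contact_force'][2]>2: break
ctrl.ungrasp();ctrl.pause(.1);s=get_state();print('open',s['time'],s['tcp_pos'].round(4),s['contact_force'].round(2))
ctrl.movel([p[0],p[1],.255],max_speed=.15)
im,P=wrist('w_placed');P=P.reshape(-1,3)
o=np.array([.6087,-.04]);a=(P[:,:2]-o)@D[:2];l=(P[:,:2]-o)@E[:2];zz=P[:,2]
for lo,hi in((.163,.170),(.17,.18),(.182,.191),(.193,.2)):
    k=(abs(l)<.012)&(zz>lo)&(zz<hi)&(abs(a+.056)<.02);print(lo,k.sum(),'a',np.percentile(a[k],[2,50,98]).round(4),'l',np.percentile(l[k],[2,98]).round(4),zz[k].mean()) if k.sum() else 0
print(get_state()['time'])
cv2.imwrite('pics/placedc.png',cv2.resize(im[100:400,170:470],None,fx=2,fy=2))
```

```text
0.1634 [ 0.36  0.04 -1.2 ]
0.1633 [-0.88  0.05  5.33]
open 23.4083 [ 0.6009 -0.0955  0.1626] [ 0.22  0.44 -0.42]
0.163 75 a [-0.0496 -0.0494 -0.0491] l [-0.0094  0.0094] 0.16648021408225272
0.17 115 a [-0.0497 -0.0494 -0.0489] l [-0.0098  0.0095] 0.1753157671717069
0.182 120 a [-0.0498 -0.0494 -0.0489] l [-0.0095  0.0092] 0.18664918324317445
0.193 685 a [-0.0632 -0.0558 -0.0493] l [-0.0097  0.0096] 0.1961606671063255
24.225
```

View pics/placedc.png

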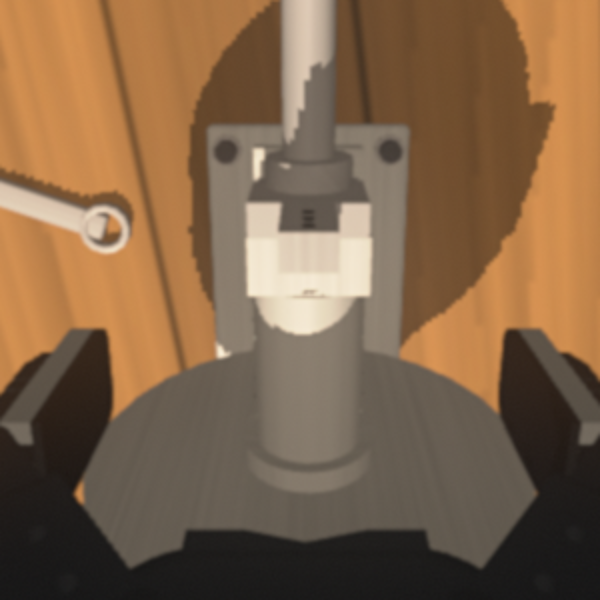

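The spacer stands upright at (308,215) in the crop, astride the shaft, with its top at z=.196. Now re-grip the neck, pull, then push snug.

Run:
```python
from h import *
np.set_printoptions(suppress=True,legacy='1.25')
p=np.array([.6087,-.04,0])+.0145*D
ctrl.movel([p[0],p[1],.255],max_speed=.15)
ctrl.movel([p[0],p[1],.113],max_speed=.12)
ctrl.close_gripper(40);ctrl.pause(.3)
s=get_state();print(s['time'],s['contact_force'].round(2),s['width'],(s['contact_force']@D).round(2))
a=feel(1,7,step=.0008,n=12,sp=.03)
b=feel(-1,13,step=.0008,n=14,sp=.03)
s=get_state();print('play mm',((b-a)@D*1000).round(2),'F',(s['contact_force']@D).round(2),s['time'])
```

```text
27.0833 [2.08 0.47 1.06] 0.019883196733982877 0.75
feel 1 [(-0.0, -3.3), (0.04, -6.1), (0.03, -8.0)] t 27.83
feel -1 [(-0.48, 5.2), (-0.91, 7.5), (-1.53, 9.3), (-1.69, 12.0), (-1.68, 15.1)] t 29.09
play mm -1.68 F 7.84 29.0917
```

Shaft was still at the outer stop; play is 1.68 mm. Release, retreat, verify.

Run:
```python
from h import *
np.set_printoptions(suppress=True,legacy='1.25')
ctrl.ungrasp();ctrl.pause(.1)
p=get_state()['tcp_pos']
ctrl.movel([p[0],p[1],.25],max_speed=.15)
q=np.array([.6087,-.04,0])-.02*D;ctrl.movel([q[0],q[1],.27],max_speed=.15);ctrl.pause(.2)
im,P=wrist('w_end');P=P.reshape(-1,3)
o=np.array([.6087,-.04]);a=(P[:,:2]-o)@D[:2];l=(P[:,:2]-o)@E[:2];z=P[:,2]
for n,lo,hi,al,ah in(('tab',.165,.191,-.08,-.03),('tabtop',.193,.2,-.08,-.03),('collar',.1475,.1545,-.055,-.02),('blocktop',.155,.1595,-.1,-.06)):
    k=(abs(l)<.012)&(z>lo)&(z<hi)&(a>al)&(a<ah);print(n,k.sum(),'a',np.percentile(a[k],[2,50,98]).round(4),'z',z[k].mean().round(4))
ctrl.movep([.45,.05,.35],QN)
s,_=vision.grab_frame('scene');t,_=vision.grab_frame('side')
print(get_state()['time'],get_state()['contact_force'])
cv2.imwrite('pics/end.png',np.vstack([np.hstack([s[60:360,60:460],im[80:380,120:520]]),np.hstack([t[100:400,160:560],cv2.resize(s[130:260,300:473],(400,300))])]))
```

```text
tab 356 a [-0.051  -0.0504 -0.0498] z 0.1787
tabtop 551 a [-0.0643 -0.0567 -0.0502] z 0.1961
collar 455 a [-0.0509 -0.0443 -0.0382] z 0.1514
blocktop 382 a [-0.0998 -0.0925 -0.0863] z 0.1579
32.4833 [-0.01423462  0.16289723  0.19680322]
```

View pics/end.png

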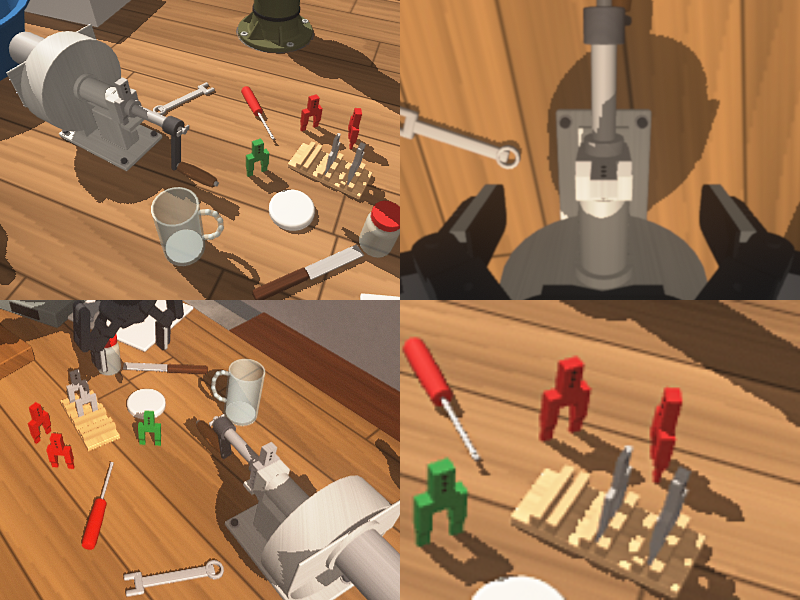

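The spacer is upright astride the shaft, with collar, spacer and bearing in contact. The tab's outer face is at -50.4 mm, and the top spans -64.3 to -50.2 mm. The other two spacers are in the stand and the bystanders have not moved.

```bash
python3 -c "
from station import ticket;print(ticket.close_job())"
```

```text
the job is handed in; nothing more can be done
None
```

The job is done and handed in at about 32.5 s of the 72 s allowed.

- **Feeling the stops:** I gripped the neck and pushed the shaft in, then pulled it out, to about 7 N at each stop. The travel was 15.7 mm, and the wrist camera put the gap at about 15.8 mm.
- **Spacer:** 15.7 mm takes the 14 mm spacer (three dots). It went in without any resistance until its feet touched the ledge at about 5 N.
- **Play and snugging:** Pulled again, the shaft was still at its outer stop. Pushing it in moved it 1.68 mm until it stopped against the spacer at about 8 N, and I let go there.
- **Last checks:**
  - The spacer stands upright with its top at 196 mm. It spans the bearing face to the collar within the camera's accuracy.
  - The 6 mm and 10 mm spacers are in their stand.
  - The red and green look-alikes and the objects on the table look undisturbed.
  - The robot was touching nothing at hand-in.

No check failed or disagreed.

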